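# Tip grinding pellets from a chute into a beaker

### The job

Pick up the metal chute with the two steel grinding pellets lying in it, carry it to the empty glass beaker that stands on the bench, its mouth just above the rim, and tilt it so that both pellets slide out into the beaker (not into the beaker of water on the stirrer, the jar with soil or the porcelain crucible). Then set the empty chute back down upright on the bench and let go. The beaker must stay standing.

Things in the scene. Friction and masses are not known exactly. Their poses are not given: they have to be found in the camera images.
- chute_mid (a point): Open-topped aluminium channel (chute), loose; 160 mm long, 26 wide, 20 wide inside, 3 thick, 120 g. Point: its centre, 17 mm above its underside. x: along it to the open mouth (floor edge 80 mm from here); other end closed. z up. Side walls 34 mm high up to 40 mm past the centre, then 20. Balances when pinched from above across the side walls at the centre.
- beaker_mid (a point): Empty clear glass beaker, loose, 58 mm over the rim, 68 mm high, opening about 44 mm inside, 120 g. Point: on its axis, half-way up (34 mm above its base); z up. In one of three places; the others hold a jar with soil (69 x 105 mm) and a crucible (44 x 36 mm), centres at least 125 mm apart. Between them and the chute a fixed stirrer with a beaker on it stands 165 mm high.
- pellet1: Short steel cylinder (grinding pellet), 14 mm in diameter, 10 mm high, 12 g, standing on the chute's floor toward its closed end. Origin at its centre. It slides on the chute when the chute is tilted by more than about 20 degrees; 35 degrees empties it surely.
- pellet2: A second steel pellet like the first, in front of it in the same chute. Origin at its centre.
Not all that is in view belongs to the job. Leave any green look-alike of the part that bears beaker_mid alone.

How it is judged:
By the outcome, as a careful person would: the job done as asked, in the order asked, and still so for the second after the job is handed in, with the robot touching nothing.
It also fails if it takes over 58 s, if anything falls off the work surface, if the arm or the gripper's body presses on something with over 40 N, if the wrist force passes 120 N, or if a joint passes its speed limit or range.

### The arm

A 6-joint arm with a two-finger parallel gripper is mounted at the origin on a cart in front of the work surface, level with it; the furniture and walls round the work are solid. World frame = base frame: x ahead of the robot, y to its left, z up, the work surface at z = 0. Lengths are in m, angles in degrees, forces in N, time in s.
With the tool pointing down it reaches from about 0.25 to 0.775 m from the base axis. Payload 8.9 kg.
Tool frame: the origin (TCP) lies on the centre line of the jaws, within the pads' length; the fingertips stand 19 mm ahead of it and the grasp point (between the pads) is the TCP (arm.tips_ahead is the distance from the TCP to the fingertips, in m); x points along the fingers, y is the direction in which the jaws open and shut, and the axes are right-handed (so a half turn about x gives the same grasp; the last joint's range is limited). The gripper opens to 85 mm and grips with 20 to 120 N. Pads are 22 mm wide; open, the fingers measure 114 mm over their backs; the gripper's body (76 mm by 85 mm) begins 54 mm behind the grasp point. The pads swing forward as they close: fully open they stand 13 mm farther back than shut.
Start: joints at [-75.705, 16.656, -8.789, 64.555, 0, 82.019], TCP at [0.199, -0.486, 0.25] pointing down, gripper open.
Joint ranges: [-144.48, 144.48], [-52.06, 99.96], [-74.48, 78.29], [-112.23, 115.85], [-86.99, 84.42], [-180, 180]. Speed limits (degrees/s): [127.2, 127.2, 159.86, 180, 180, 180].

### API

Orientations are given as [roll, pitch, yaw] about the fixed x, y, z axes, in that order (R = Rz(yaw) Ry(pitch) Rx(roll)).
In Python, from plant import arm, snapshot, camera_info, order gives the robot as it stands.
- The arm moves only by the shell command python3 -m crank 'ROWS' [FORCE]. ROWS is a JSON object of lists of equal length, an entry for each row: "hand": the finger opening in mm, from 0 to 85.4; "slide": the shift along the tool's x, y, z in mm, a list of three; "yaw": the turn about the tool's x in rad. In form: {"hand": [hand, ...], "slide": [[x, y, z], ...], "yaw": [yaw, ...]}. A call has 1 to 8 rows; each row is the pose to reach, as a shift and turn from the pose commanded when the call began, along the tool's axes at that moment; what a row does not reach only later rows make up. A row lasts 1/8 s, in which the tool goes at most 62.5 mm and 10.7 degrees, less where a joint would pass 70% of its speed; a pose out of reach is approached as far as the arm can. A call with a gripper value outside its range is refused whole. The fingers move at their own pace and stop on an object; FORCE is the grip in N (left out, the last holds). Time passes only in rows, so rows that repeat a pose let the fingers close. It gives the time, the measured TCP pose, the force and the opening at its end, in the units of the state.
- arm.get_obs(): the state, without advancing time (a new reading comes with each control period).
- snapshot(name): name is "scene" or "side" or "wrist"; returns the picture (400x640x3 uint8, blue, green, red); there is no depth.
- camera_info(name): a dict with "intrinsics" (3x3 intrinsics, pixels), "R" (3x3) and "t" (3): a world point X has camera coordinates R X + t; the wrist camera has in their place "mount" (4x4, takes a point from camera to tool coordinates, whose origin is the TCP and whose axes are the tool frame's). Camera axes: x right, y down, z forward; pixel columns grow to the right and rows downward; lengths in m; the calibration is good to about 2 mm. A picture is of the moment at which its call begins: read the wrist's pose just before it. camera_info takes no time and is no camera call.
- order.sign_off(): hands the job in, once; it reports no verdict.
The state is a dict: "clock": time; "q": joint angles; "qvel": joint speeds; "tau": joint torques, N m; "position": TCP position; "tcp_rot": TCP orientation; "force": force on the tool from outside, world axes, zero at the start; "ft_torque": the same for the moment, N m; "grip_width": finger opening in m.
Only numpy, scipy, OpenCV 4.12 (cv2) and the standard library are available. Lean on these libraries where they do the work, as an engineer would, in place of code of your own. Each camera call takes 0.05 s, during which the arm holds its last target.

## Working session

There is one attempt and no reset: what is moved stays moved. The work goes in short steps, Python scripts to look and compute and a shell command to move; the robot and the scene stay as the last step left them, time stands still between calls to the robot, and variables do not carry over. Pictures are saved under pics/ and viewed, and the job is handed in when it is done.

```bash
ls; mkdir -p pics; python3 - <<'E'
from plant import arm,snapshot,camera_info
import cv2
o=arm.get_obs();print(o)
for n in("scene","side","wrist"):
    cv2.imwrite(f"pics/{n}0.png",snapshot(n)); print(n,camera_info(n))
E
```

```text
pics
{'clock': 0.0, 'q': array([-7.57045097e+01,  1.66907805e+01, -8.82841049e+00,  6.45563235e+01,
       -1.36078008e-04,  8.20174399e+01]), 'qvel': array([ 0.04621282, -0.01041627, -0.02189304, -0.00011876, -0.04587241,
        0.08231295]), 'tau': array([-1.17290580e-03, -5.37149870e+01,  3.31362605e+01,  1.62542181e-02,
       -4.93847929e-04,  7.00420202e-06]), 'position': array([ 0.19892025, -0.48542083,  0.24973283]), 'tcp_rot': array([-97.87931255,  89.92448546, 104.39873803]), 'force': array([-0.05570185,  0.80003937,  0.14325343]), 'ft_torque': array([-0.02521283, -0.01923959,  0.03742716]), 'grip_width': 0.08531493831774858}
scene {'intrinsics': array([[362.63106167,   0.        , 320.17542273],
       [  0.        , 362.63106167, 201.96279496],
       [  0.        ,   0.        ,   1.        ]]), 'R': array([[-0.79236477, -0.60999925,  0.00768029],
       [-0.43845915,  0.56069728, -0.70240454],
       [ 0.42415992, -0.5599281 , -0.71173652]]), 't': array([0.44293418, 0.28767071, 0.9346054 ])}
side {'intrinsics': array([[370.14450285,   0.        , 312.30705773],
       [  0.        , 370.14450285, 196.88777495],
       [  0.        ,   0.        ,   1.        ]]), 'R': array([[-0.95087489, -0.30868793,  0.02342438],
       [-0.20181168,  0.56071851, -0.80303599],
       [ 0.23475303, -0.76831407, -0.59546998]]), 't': array([0.52547948, 0.16599418, 1.13400508])}
wrist {'intrinsics': array([[348.69833966,   0.        , 320.16437861],
       [  0.        , 348.69833966, 204.28649307],
       [  0.        ,   0.        ,   1.        ]]), 'mount': array([[-1.32241193e-04, -3.07724454e-01,  9.51475508e-01,
        -1.23580032e-01],
       [ 9.99999774e-01,  5.86915428e-04,  3.28804462e-04,
         7.82772925e-05],
       [-6.59616829e-04,  9.51475337e-01,  3.07724307e-01,
        -7.93479434e-02],
       [ 0.00000000e+00,  0.00000000e+00,  0.00000000e+00,
         1.00000000e+00]])}
```

View pics/scene0.png

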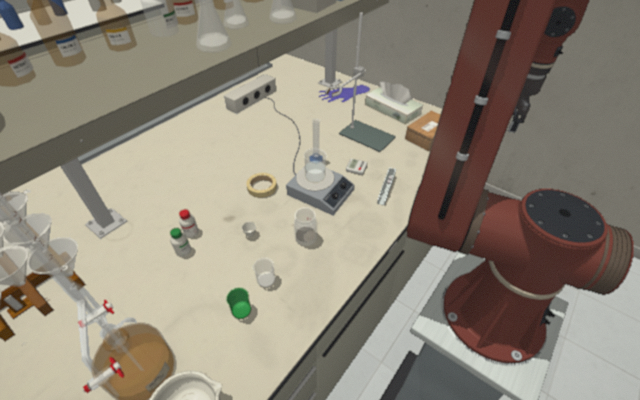

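View pics/side0.png

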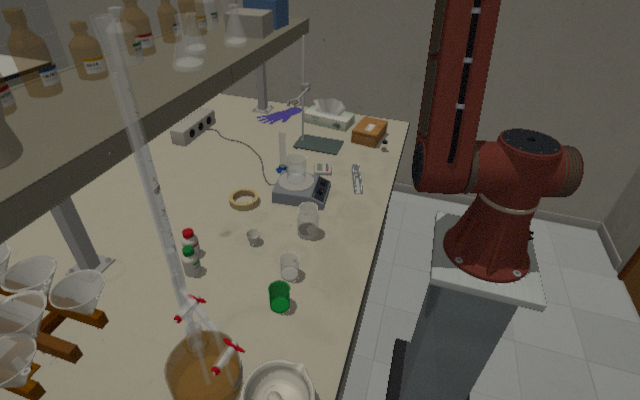

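View pics/wrist0.png

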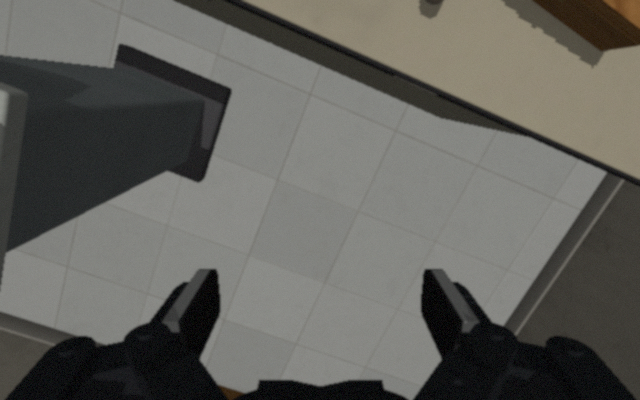

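```bash
python3 - <<'E'
import cv2,numpy as np
a=cv2.imread("pics/scene0.png");b=cv2.imread("pics/side0.png")
def crop(i,x,y,w,h,s):return cv2.resize(i[y:y+h,x:x+w],None,fx=s,fy=s,interpolation=cv2.INTER_CUBIC)
c=np.hstack([crop(a,350,150,66,80,6),crop(b,325,150,66,80,6)]);cv2.imwrite("pics/z1.png",c)
c=np.hstack([crop(a,225,200,100,110,4),crop(b,235,190,100,110,4)]);cv2.imwrite("pics/z2.png",c)
E
```

```text
(no output)
```

View pics/z1.png

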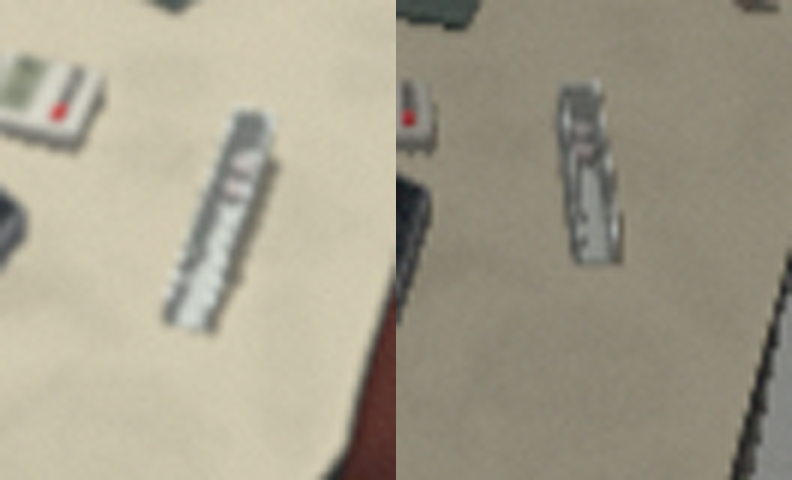

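View pics/z2.png

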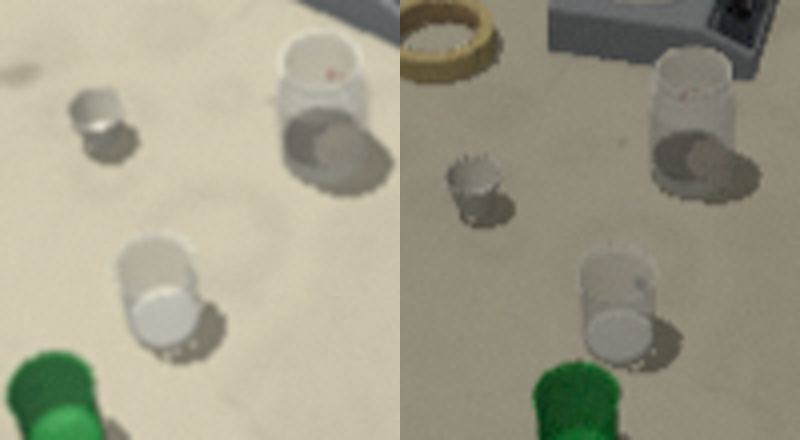

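```bash
cat > h.py <<'E'
import numpy as np
from plant import camera_info
def ray(n,u,v,z,pose=None):
    c=camera_info(n);d=np.linalg.inv(c["intrinsics"])@[u,v,1]
    R=c["R"].T;o=-R@c["t"];d=R@d
    return o+d*(z-o[2])/d[2]
def proj(n,X):
    c=camera_info(n);p=c["intrinsics"]@(c["R"]@X+c["t"]);return p[:2]/p[2]
from scipy.spatial.transform import Rotation as Ro
def wr(obs):
    T=np.eye(4);T[:3,:3]=Ro.from_euler('xyz',obs['tcp_rot'],degrees=True).as_matrix();T[:3,3]=obs['position']
    return T@camera_info("wrist")["mount"]
def wray(obs,u,v,z):
    C=wr(obs);d=C[:3,:3]@(np.linalg.inv(camera_info("wrist")["intrinsics"])@[u,v,1]);o=C[:3,3]
    return o+d*(z-o[2])/d[2]
def wproj(obs,X):
    C=wr(obs);p=camera_info("wrist")["intrinsics"]@(C[:3,:3].T@(np.array(X)-C[:3,3]));return p[:2]/p[2]
E
python3 - <<'E'
from h import *
np.set_printoptions(precision=4,suppress=True)
print("mouth",ray("scene",381.7,204.7,0.0),ray("side",358.5,193.7,0))
print("closed",ray("scene",392.5,168.3,.034),ray("side",355.7,164.2,.034))
print("rim",ray("scene",264.5,262.5,.068),ray("side",289.5,256,.068))
print("base",ray("scene",266.5,279.5,.003),ray("side",289.8,274,.003))
for n,s,d in(("jar",(305,216),(312,0)),):pass
print("jar top",ray("scene",305,211,.105),"jarbase",ray("scene",305.5,236,0.0))
print("jar top",ray("side",235+(690-400)/4,190+70/4,.105))
print("green rim",ray("scene",238,293,.07), "crucible",ray("scene",249,225,.036))
print("stirrer", ray("scene",288,190,0.),ray("scene",332,212,0),ray("scene",354,186,0.03),ray("scene",316,183,.07))
print("cyl top",ray("scene",315,155,.165),ray("scene",315,155,.1))
print("calc",ray("scene",357,167,.01))
E
```

```text
mouth [ 0.4264 -0.1634  0.    ] [ 0.4272 -0.1632  0.    ]
closed [ 0.4754 -0.3117  0.034 ] [ 0.4731 -0.3071  0.034 ]
rim [0.5338 0.2749 0.068 ] [0.5292 0.2778 0.068 ]
base [0.5272 0.2833 0.003 ] [0.527  0.2836 0.003 ]
jar top [0.545  0.0909 0.105 ] jarbase [0.5416 0.0963 0.    ]
jar top [0.5365 0.1046 0.105 ]
green rim [0.5211 0.3816 0.07  ] crucible [0.6835 0.1903 0.036 ]
stirrer [ 0.7185 -0.0249 -0.    ] [ 0.5371 -0.0347  0.    ] [ 0.5338 -0.1543  0.03  ] [ 0.6171 -0.0524  0.07  ]
cyl top [ 0.6347 -0.07    0.165 ] [ 0.6863 -0.1353  0.1   ]
calc [ 0.593 -0.265  0.01 ]
```

```bash
python3 -m crank '{"hand":[85,85,85,85,85,85,85,85],"slide":[[-60,0,0],[-120,0,0],[-180,0,0],[-240,0,0],[-300,0,0],[-360,0,0],[-420,0,0],[-480,0,0]],"yaw":[0,0,0,0,0,0,0,0]}'; python3 -c "
from plant import arm
print(arm.get_obs()['q'].round(1))"
```

```text
clock: 1.15
position: [0.1874, -0.4571, 0.5999]
tcp_rot: [83.8, 86.6, -73.9]
force: [-1.4, 0.3, -0.5]
grip_width: 0.0849
[-7.630e+01  1.790e+01  4.710e+01  1.158e+02  1.000e-01  8.150e+01]
```

```bash
python3 -m crank '{"hand":[85,85,85],"slide":[[-60,0,0],[-120,0,0],[-180,0,0]],"yaw":[0,0,0]}'; python3 -m crank '{"hand":[85,85,85],"slide":[[60,0,0],[120,0,0],[180,0,0]],"yaw":[0,0,0]}';python3 -c "
from plant import arm
print(arm.get_obs()['q'].round(1))"
```

```text
clock: 1.52
position: [0.1763, -0.4276, 0.6325]
tcp_rot: [83.3, 83.0, -74.4]
force: [0.5, 0.4, 0.7]
grip_width: 0.085
clock: 1.9
position: [0.182, -0.4483, 0.4567]
tcp_rot: [83.3, 83.1, -74.4]
force: [0.9, -1.0, -0.1]
grip_width: 0.0848
[-76.7   4.9   6.7  84.9   0.3  81. ]
```

```bash
python3 -m crank '{"hand":[85,85,85,85,85,85],"slide":[[0,-50,15],[0,-100,15],[0,-150,15],[0,-200,15],[0,-250,15],[0,-300,15]],"yaw":[0,0,0,0,0,0]}'; python3 -c "
from plant import arm
print(arm.get_obs()['q'].round(1))"
```

```text
clock: 2.65
position: [0.0554, -0.1772, 0.4222]
tcp_rot: [83.5, 83.1, -74.1]
force: [-1.1, 0.8, 1.0]
grip_width: 0.0848
[-101.6  -30.4  -23.5   90.8    3.2   56.2]
```

```bash
python3 -m crank '{"hand":[85,85,85,85],"slide":[[40,0,0],[80,0,0],[120,0,0],[160,0,0]],"yaw":[0,0,0,0]}'; python3 -c "
from plant import arm
print(arm.get_obs()['q'].round(1))"
```

```text
clock: 3.15
position: [0.0607, -0.1972, 0.2625]
tcp_rot: [83.6, 83.1, -74.2]
force: [0.4, -0.7, -1.3]
grip_width: 0.085
[-98.1 -28.8 -46.6  65.9   2.8  59.8]
```

```bash
cat >> h.py <<'E'
def toolslides(pts,obs=None):
    from plant import arm
    o=obs or arm.get_obs();R=Ro.from_euler('xyz',o['tcp_rot'],degrees=True).as_matrix()
    return [(R.T@(np.array(p)-o['position'])*1000).round().astype(int).tolist() for p in pts]
E
python3 - <<'E'
from h import *
print(toolslides([(.12,-.2,.3),(.18,-.18,.33),(.235,-.15,.36),(.27,-.1,.38),(.285,-.05,.4),(.29,0.01,.42),(.285,.07,.44),(.27,.12,.46),(.24,.165,.48),(.2,.21,.5),(.15,.24,.52),(.1,.26,.54),(.04,.265,.56),(-.02,.26,.57),(-.08,.25,.58)]))
E
```

```text
[[-35, 29, -53], [-65, 37, -116], [-97, 34, -178], [-121, 4, -229], [-146, -34, -261], [-173, -85, -288], [-200, -140, -306], [-226, -189, -311], [-252, -239, -300], [-279, -293, -280], [-304, -337, -244], [-327, -372, -205], [-350, -397, -152], [-361, -413, -94], [-372, -426, -34]]
```

```bash
python3 -m crank '{"hand":[85,85,85,85,85,85,85,85],"slide":[[-35,29,-53],[-65,37,-116],[-97,34,-178],[-121,4,-229],[-146,-34,-261],[-173,-85,-288],[-200,-140,-306],[-226,-189,-311]],"yaw":[-0.18,-0.36,-0.54,-0.72,-0.9,-1.08,-1.26,-1.44]}'; python3 - <<'E'
from h import *
from plant import arm
print(arm.get_obs()['q'].round(1))
print(toolslides([(.24,.165,.48),(.2,.21,.5),(.15,.24,.52),(.1,.26,.54),(.04,.265,.56),(-.02,.26,.57),(-.08,.25,.58)]))
E
```

```text
clock: 4.15
position: [0.2589, 0.0002, 0.4122]
tcp_rot: [21.1, 83.1, -75.7]
force: [1.9, -1.1, -0.3]
grip_width: 0.085
[ -8.7 -17.2 -18.8  85.8  -6.3  87.9]
[[-87, -35, -153], [-113, -79, -190], [-138, -131, -212], [-162, -182, -223], [-184, -241, -219], [-195, -300, -205], [-206, -358, -187]]
```

```bash
python3 -m crank '{"hand":[85,85,85,85,85,85,85,85],"slide":[[-40,-15,-70],[-87,-35,-140],[-113,-79,-190],[-138,-131,-212],[-162,-182,-223],[-184,-241,-219],[-195,-300,-205],[-206,-358,-187]],"yaw":[-0.18,-0.36,-0.54,-0.72,-0.9,-1.08,-1.26,-1.44]}'; python3 - <<'E'
from h import *
from plant import arm
print(arm.get_obs()['q'].round(1))
print(toolslides([(.04,.265,.56),(-.02,.26,.58),(-.07,.23,.6),(-.07,.23,.7)]))
E
```

```text
clock: 5.15
position: [-0.0157, 0.2506, 0.5649]
tcp_rot: [-56.8, 83.0, -75.3]
force: [0.2, 2.1, -0.1]
grip_width: 0.0852
[ 80.3  -6.   12.9 115.3  -2.9  99. ]
[[5, 32, 48], [-16, 6, -6], [-34, -40, -43], [-133, -51, -36]]
```

```bash
python3 - <<'E'
from h import *
print(toolslides([(-.07,.24,.56),(-.125,.215,.57),(-.125,.215,.9)]))
E
```

```text
[[4, -27, -48], [-4, -69, -92], [-332, -103, -70]]
```

```bash
python3 -m crank '{"hand":[85,85,85,85,85,85,85,85],"slide":[[4,-27,-48],[-4,-69,-92],[-4,-69,-92],[-80,-77,-87],[-150,-84,-82],[-220,-91,-77],[-280,-97,-73],[-332,-103,-70]],"yaw":[-0.1,-0.2,-0.3,-0.3,-0.3,-0.3,-0.3,-0.3]}'; python3 - <<'E'
from h import *
from plant import arm
print(arm.get_obs()['q'].round(1))
E
```

```text
clock: 6.15
position: [-0.1317, 0.2333, 0.5801]
tcp_rot: [-71.2, 85.9, -73.0]
force: [-0.7, -0.0, 0.3]
grip_width: 0.0849
[103.9  -5.3  16.3 115.8  -0.2 105.7]
```

```bash
python3 -m crank '{"hand":[85,85,85,85,85,85,85,85],"slide":[[-62,0,0],[-124,0,0],[-186,0,0],[-250,0,0],[-310,0,0],[-370,0,0],[-430,0,0],[-500,0,0]],"yaw":[0,0,0,0,0,0,0,0]}'; python3 - <<'E'
from h import *
from plant import arm
print(arm.get_obs()['q'].round(1))
E
```

```text
clock: 7.15
position: [-0.1447, 0.2671, 0.5986]
tcp_rot: [-62.5, 88.9, -64.1]
force: [-0.3, 0.5, -0.2]
grip_width: 0.0854
[104.8  -2.5  22.3 115.8  -0.2 106.4]
```

```bash
for i in 1; do python3 -m crank '{"hand":[85,85],"slide":[[-62,0,0],[-124,0,0]],"yaw":[0,0]}'; python3 -m crank '{"hand":[85],"slide":[[-62,0,0]],"yaw":[0]}';python3 -m crank '{"hand":[85],"slide":[[0,0,0]],"yaw":[0]}'; done;  python3 - <<'E'
from h import *
from plant import arm
print(arm.get_obs()['q'].round(1))
E
```

```text
clock: 7.4
position: [-0.1471, 0.2722, 0.6167]
tcp_rot: [100.5, 87.8, 98.9]
force: [0.4, 0.2, 0.2]
grip_width: 0.085
clock: 7.52
position: [-0.1482, 0.2734, 0.6295]
tcp_rot: [103.2, 85.5, 101.6]
force: [0.3, -0.6, 0.0]
grip_width: 0.0854
clock: 7.65
position: [-0.1481, 0.2727, 0.6306]
tcp_rot: [103.4, 85.3, 101.8]
force: [0.1, 0.7, 0.2]
grip_width: 0.085
[105.2  -3.9  26.6 115.8  -0.3 106.8]
```

```bash
python3 -m crank '{"hand":[85],"slide":[[-62,0,0]],"yaw":[0]}'>/dev/null; python3 -m crank '{"hand":[85],"slide":[[-62,0,0]],"yaw":[0]}'>/dev/null; python3 -m crank '{"hand":[85],"slide":[[-62,0,0]],"yaw":[0]}'; python3 -m crank '{"hand":[85],"slide":[[-62,0,0]],"yaw":[0]}'; python3 - <<'E'
from h import *
from plant import arm
print(arm.get_obs()['q'].round(1))
E
```

```text
clock: 8.02
position: [-0.1497, 0.2635, 0.6735]
tcp_rot: [105.0, 77.8, 103.4]
force: [-0.7, -0.4, -0.8]
grip_width: 0.085
clock: 8.15
position: [-0.1499, 0.2567, 0.6879]
tcp_rot: [105.2, 75.3, 103.6]
force: [-0.7, 0.4, 1.0]
grip_width: 0.0849
[107.   -8.2  32.3 115.8  -0.9 108.5]
```

```bash
python3 -m crank '{"hand":[85],"slide":[[-58,0,-22]],"yaw":[0]}'>/dev/null; python3 -m crank '{"hand":[85],"slide":[[-58,0,-22]],"yaw":[0]}'; python3 -m crank '{"hand":[85],"slide":[[-62,0,0]],"yaw":[0]}'; python3 - <<'E'
from h import *
from plant import arm
print(arm.get_obs()['q'].round(1))
E
```

```text
clock: 8.4
position: [-0.1891, 0.2386, 0.7171]
tcp_rot: [107.9, 70.5, 106.3]
force: [-0.8, -0.3, 0.3]
grip_width: 0.085
clock: 8.52
position: [-0.1855, 0.2265, 0.7306]
tcp_rot: [109.0, 68.0, 107.7]
force: [0.0, 0.8, -0.4]
grip_width: 0.0851
[119.6  -9.5  37.8 115.8  -4.4 120. ]
```

```bash
python3 - <<'E'
from h import *
print(toolslides([(-.13,.26,.7),(-.07,.28,.68),(-.01,.29,.66),(.05,.29,.64),(.11,.28,.62),(.165,.26,.6),(.215,.23,.57),(.26,.19,.55)]))
E
```

```text
[[34, 23, 59], [53, 37, 121], [68, 42, 183], [80, 37, 245], [88, 24, 307], [93, 0, 364], [105, -36, 417], [104, -79, 464]]
```

```bash
python3 -m crank '{"hand":[85,85,85,85,85,85,85,85],"slide":[[34,23,59],[53,37,121],[68,42,183],[80,37,245],[88,24,307],[93,0,364],[105,-36,417],[104,-79,464]],"yaw":[0,0,0,0,0,0,0,0]}'; python3 - <<'E'
from h import *
from plant import arm
print(arm.get_obs()['q'].round(1))
print(toolslides([(.2,.24,.58),(.25,.2,.56),(.29,.15,.54),(.32,.1,.52),(.345,.045,.49),(.365,-.01,.46),(.385,-.065,.43),(.4,-.12,.4)]))
E
```

```text
clock: 9.52
position: [0.0779, 0.2551, 0.6249]
tcp_rot: [108.6, 68.4, 107.2]
force: [0.3, 0.8, 0.5]
grip_width: 0.085
[ 29.9 -16.7  12.7 114.4  21.   32.2]
[[23, -25, 127], [22, -67, 179], [19, -119, 221], [17, -171, 253], [23, -232, 281], [29, -293, 305], [36, -354, 328], [43, -416, 347]]
```

```bash
python3 -m crank '{"hand":[85,85,85,85,85,85,85,85],"slide":[[20,-12,63],[23,-25,127],[22,-67,179],[19,-119,221],[17,-171,253],[23,-232,281],[29,-293,305],[36,-354,328]],"yaw":[0.15,0.3,0.46,0.62,0.78,0.94,1.1,1.245]}'; python3 - <<'E'
from h import *
from plant import arm
o=arm.get_obs();print(o['q'].round(1))
print(toolslides([(.385,-.065,.43),(.41,-.12,.4),(.43,-.16,.37),(.445,-.21,.33),(.45,-.236,.28),(.45,-.236,.22)]))
E
```

```text
clock: 10.52
position: [0.3761, -0.0457, 0.4405]
tcp_rot: [-179.6, 68.6, 107.4]
force: [0.9, 0.0, -0.3]
grip_width: 0.085
[-30.    8.5   5.1 102.7  14.3  41. ]
[[2, 3, 23], [8, 11, 90], [20, 18, 142], [38, 18, 205], [75, 15, 248], [131, 15, 270]]
```

```bash
python3 -m crank '{"hand":[85,85,85,85,85,85],"slide":[[4,5,56],[12,12,110],[25,18,162],[42,18,215],[75,15,248],[131,15,270]],"yaw":[0,0,0,0,0,0]}'; python3 -m crank '{"hand":[60],"slide":[[0,0,0]],"yaw":[0]}'; python3 - <<'E'
from h import *
from plant import arm,snapshot
import cv2,pickle
o=arm.get_obs();print(o['q'].round(1),o['position'],o['tcp_rot'])
pickle.dump(o,open('o1.pkl','wb'))
cv2.imwrite('pics/w1.png',snapshot('wrist'))
c=np.array([.4505,-.236,0]);a=np.radians(107.8);ax=np.array([np.cos(a),np.sin(a),0])
print(wproj(o,c+.08*ax),wproj(o,c-.08*ax+[0,0,.034]))
E
```

```text
clock: 11.28
position: [0.4509, -0.2359, 0.2194]
tcp_rot: [-180.0, 68.7, 107.3]
force: [0.9, -0.9, -0.7]
grip_width: 0.0848
clock: 11.4
position: [0.4483, -0.2323, 0.2179]
tcp_rot: [-179.1, 68.2, 108.1]
force: [-0.5, 0.9, 1.5]
grip_width: 0.0692
[-42.2  30.1   2.7  81.7  10.6  28.8] [ 0.44828362 -0.23230421  0.21790935] [-179.14455976   68.22164234  108.09573148]
[321.23272426 181.294477  ] [322.56787798 349.72719483]
```

View pics/w1.png

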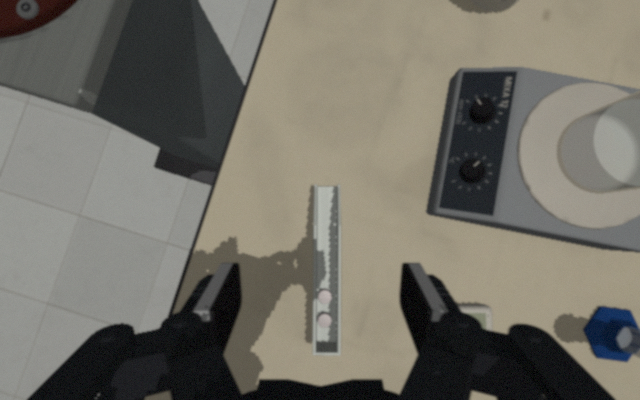

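```bash
python3 - <<'E'
from h import *
import pickle,cv2
o=pickle.load(open('o1.pkl','rb'))
i=cv2.imread('pics/w1.png');cv2.imwrite('pics/w1z.png',cv2.resize(i[175:365,285:370],None,fx=3,fy=3,interpolation=cv2.INTER_CUBIC))
m=wray(o,326.,186,0.0);c=wray(o,327,353,.034);print(m,c,(m+c)/2,np.linalg.norm((m-c)[:2]),np.degrees(np.arctan2(*(m-c)[1::-1])))
E
```

```text
[ 0.43226835 -0.1630709   0.        ] [ 0.47969808 -0.31374266  0.034     ] [ 0.45598322 -0.23840678  0.017     ] 0.15796062534347302 107.47340114728006
```

View pics/w1z.png

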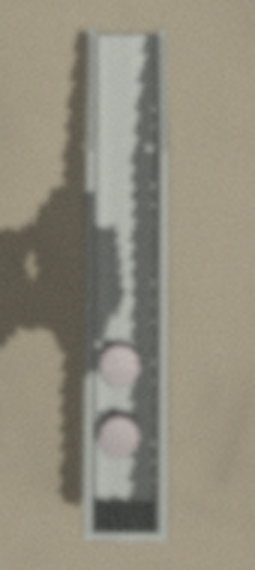

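```bash
python3 - <<'E'
from h import *
print(toolslides([(.456,-.2385,.16),(.456,-.2385,.1),(.456,-.2385,.06),(.456,-.2385,.04),(.456,-.2385,.03)]))
E
```

```text
[[54, 5, 29], [109, 5, 51], [147, 5, 66], [165, 5, 73], [175, 5, 77]]
```

```bash
python3 -m crank '{"hand":[60,60,60],"slide":[[54,5,29],[109,5,51],[109,5,51]],"yaw":[0,0,0]}'; python3 -m crank '{"hand":[60],"slide":[[0,0,0]],"yaw":[0]}'; python3 -m crank '{"hand":[60],"slide":[[0,0,0]],"yaw":[0]}'; python3 - <<'E'
from h import *
from plant import arm,snapshot
import cv2,pickle
o=arm.get_obs();print(o['position'],o['tcp_rot'])
cv2.imwrite('pics/w2.png',snapshot('wrist'))
print(toolslides([(.456,-.2385,.06),(.456,-.2385,.04),(.456,-.2385,.03)]))
c=np.array([.456,-.2385,0]);a=np.radians(107.5);ax=np.array([np.cos(a),np.sin(a),0])
print(wproj(o,c+.08*ax),wproj(o,c-.08*ax+[0,0,.034]))
E
```

```text
clock: 11.82
position: [0.4564, -0.2384, 0.1]
tcp_rot: [-179.4, 68.4, 107.9]
force: [-0.1, 0.2, 1.5]
grip_width: 0.0599
clock: 11.95
position: [0.4584, -0.2401, 0.1032]
tcp_rot: [-179.9, 68.7, 107.4]
force: [1.0, -0.8, 0.3]
grip_width: 0.0597
clock: 12.08
position: [0.4584, -0.2402, 0.1027]
tcp_rot: [-180.0, 68.7, 107.4]
force: [0.3, -0.4, -0.8]
grip_width: 0.0599
[ 0.45838755 -0.24019503  0.10269242] [-179.97200363   68.74219964  107.36175369]
[[40, -2, 13], [59, -2, 21], [68, -2, 24]]
[316.76036625 149.32446227] [316.61317032 404.9569832 ]
```

View pics/w2.png

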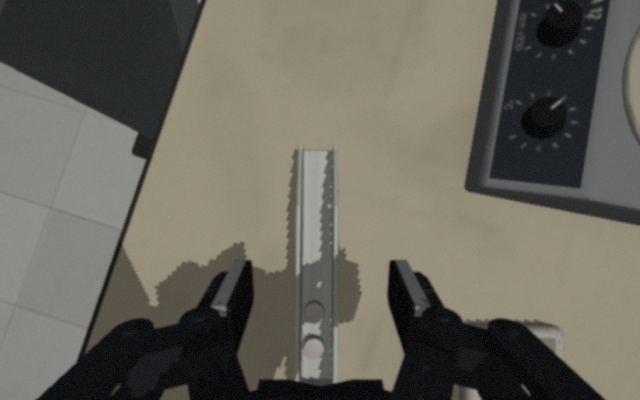

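The chute's mouth is at (317,149), exactly where predicted, and it sits between the fingers. Descending.

```bash
python3 -m crank '{"hand":[60,60,60,60],"slide":[[40,-2,13],[59,-2,21],[69,-2,25],[69,-2,25]],"yaw":[0,0,0,0]}' 40;  python3 -m crank '{"hand":[0,0,0,0,0],"slide":[[0,0,0],[0,0,0],[0,0,0],[0,0,0],[0,0,0]],"yaw":[0,0,0,0,0]}' 40
```

```text
clock: 12.62
position: [0.4544, -0.2379, 0.0268]
tcp_rot: [-179.6, 68.5, 107.7]
force: [-0.0, -0.1, -0.5]
grip_width: 0.0603
clock: 13.25
position: [0.4548, -0.2382, 0.0273]
tcp_rot: [-179.7, 68.6, 107.6]
force: [-0.7, -0.7, 7.0]
grip_width: 0.0254
```

```bash
python3 - <<'E'
from h import *
from plant import arm
p=arm.get_obs()['position']
print(toolslides([p+[0,0,.02],p+[0,0,.05],p+[0,0,.09]]))
E
python3 -m crank '{"hand":[0,0,0],"slide":[[-9,0,-3],[-28,0,-11],[-50,0,-20]],"yaw":[0,0,0]}' 60;  python3 -m crank '{"hand":[0],"slide":[[0,0,0]],"yaw":[0]}'
python3 - <<'E'
from h import *
from plant import arm,snapshot
import cv2
cv2.imwrite('pics/w3.png',np.hstack([snapshot('wrist')[:,120:520],snapshot('side')[100:300,260:460].repeat(2,0).repeat(2,1)]))
E
```

```text
[[-19, 0, -7], [-47, 0, -18], [-84, 0, -33]]
clock: 13.62
position: [0.454, -0.2372, 0.081]
tcp_rot: [-179.5, 68.5, 107.8]
force: [-0.3, -0.8, -1.3]
grip_width: 0.0248
clock: 13.75
position: [0.4551, -0.2381, 0.0817]
tcp_rot: [-179.8, 68.7, 107.5]
force: [-0.0, -0.4, -2.3]
grip_width: 0.025
```

View pics/w3.png

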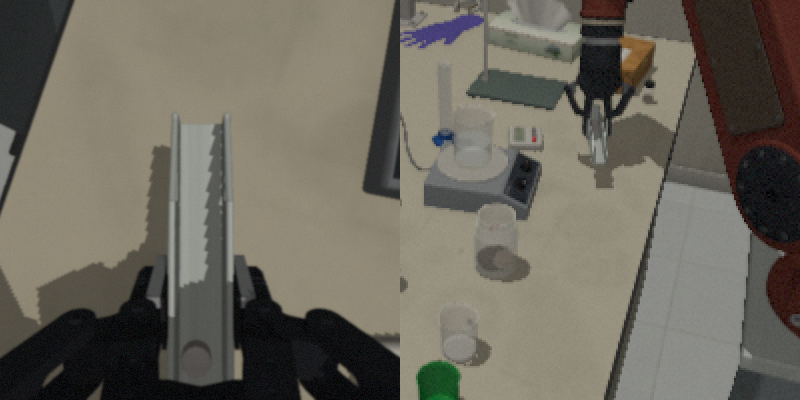

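```bash
python3 - <<'E'
from h import *
from plant import arm
o=arm.get_obs();print(o['position'],o['tcp_rot'],o['q'].round(1))
# chute frame in tool at grasp
og=dict(position=np.array([.4548,-.2382,.0273]),tcp_rot=np.array([-179.7,68.6,107.6]))
Rg=Ro.from_euler('xyz',og['tcp_rot'],degrees=True).as_matrix()
a=np.radians(107.5);Rc=Ro.from_euler('z',a).as_matrix();pc=np.array([.456,-.2385,.017])
Rtc=Rg.T@Rc;ptc=Rg.T@(pc-og['position']);print(ptc)
np.savez('grasp.npz',R=Rtc,p=ptc)
R=Ro.from_euler('xyz',o['tcp_rot'],degrees=True).as_matrix()
for l in ([.08,-.01,-.014],[.08,.01,-.014],[.08,-.013,.003],[.08,.013,.003]):
    print(wproj(o,o['position']+R@(Rtc@l+ptc)).round(1))
E
```

```text
[ 0.45423452 -0.23740646  0.07998987] [-179.58255478   68.52992422  107.7242415 ] [-42.2  37.7  -6.2  64.9  10.6  28.8]
[0.00935314 0.00107594 0.00435673]
[341.3 121. ]
[300.5 121.1]
[350.4 109.4]
[291.5 109.6]
```

```bash
python3 - <<'E'
from h import *
print(toolslides([(.454,-.237,.13),(.454,-.225,.19),(.454,-.18,.23),(.455,-.13,.25),(.46,-.08,.26),(.47,-.03,.26),(.48,.02,.26),(.5,.06,.26)]))
E
```

```text
[[-46, 0, -19], [-98, 3, -51], [-120, 16, -106], [-121, 32, -157], [-113, 52, -204], [-97, 76, -246], [-81, 101, -288], [-69, 132, -318]]
```

```bash
python3 -m crank '{"hand":[0,0,0,0,0,0,0,0],"slide":[[-46,0,-19],[-98,3,-51],[-120,16,-106],[-121,32,-157],[-113,52,-204],[-97,76,-246],[-81,101,-288],[-69,132,-318]],"yaw":[0,0,0,0,0,0,0,0]}';  python3 -m crank '{"hand":[0,0],"slide":[[-13,15,-34],[-13,15,-34]],"yaw":[0,0]}';python3 -m crank '{"hand":[0],"slide":[[0,0,0]],"yaw":[0]}'
python3 - <<'E'
from h import *
from plant import arm,snapshot
import cv2,pickle
o=arm.get_obs();print(o['position'],o['tcp_rot'],o['q'].round(1))
pickle.dump(o,open('o2.pkl','wb'))
cv2.imwrite('pics/w4.png',snapshot('wrist'))
b=[.529,.28,0];print(wproj(o,b),wproj(o,np.add(b,[0,0,.068])))
E
```

```text
clock: 14.85
position: [0.4996, 0.0624, 0.2598]
tcp_rot: [-179.3, 68.5, 108.0]
force: [1.4, -1.4, -0.9]
grip_width: 0.0251
clock: 15.1
position: [0.5068, 0.0923, 0.2853]
tcp_rot: [-179.7, 68.5, 107.8]
force: [0.3, -1.2, -1.8]
grip_width: 0.0247
clock: 15.22
position: [0.506, 0.0901, 0.2839]
tcp_rot: [-179.3, 68.5, 108.0]
force: [0.1, -0.1, -1.3]
grip_width: 0.0249
[0.50604575 0.0901473  0.28394302] [-179.32820515   68.50435899  107.96985429] [-9.5 20.4 -1.8 78.  19.  61.5]
[383.70778966 108.78829604] [395.1313245   87.14211728]
```

View pics/w4.png

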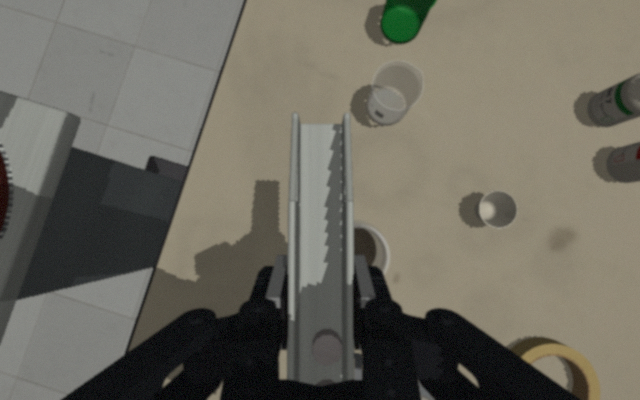

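```bash
cat > plan.py <<'E'
from h import *
g=np.load('grasp.npz')
def target(R,M):   # TCP pos putting chute's mouth floor edge underside at M (world) 
    return M-R@(g['R']@np.array([.08,0,-.017])+g['p'])
def tilt(R):
    C=R@g['R'];return np.degrees(np.arcsin(-C[2,0])),np.degrees(np.arcsin(C[2,1])),np.degrees(np.arctan2(C[1,0],C[0,0]))
E
python3 - <<'E'
from plan import *
from plant import arm
import pickle
o=pickle.load(open('o2.pkl','rb'));print(wray(o,386.5,105,.003),wray(o,398,86,.068))
B=np.array([.531,.283])
R0=Ro.from_euler('xyz',o['tcp_rot'],degrees=True).as_matrix()
for psi in range(0,-181,-20):
    R=R0@Ro.from_euler('x',psi,degrees=True).as_matrix()
    t=tilt(R);a=np.radians(t[2]);M=np.array([B[0]-.006*np.cos(a),B[1]-.006*np.sin(a),.082])
    print(psi,np.round(t,1),target(R,M).round(4))
E
```

```text
[0.53071546 0.28448056 0.003     ] [0.53153482 0.28207996 0.068     ]
0 [-1.000e-01  1.000e-01  1.075e+02] [0.5558 0.2013 0.1092]
-20 [  1.   -7.1 126.1] [0.5774 0.2118 0.1104]
-40 [  4.4 -13.5 144.4] [0.5943 0.2286 0.1143]
-60 [  9.6 -18.4 162.4] [0.6043 0.2496 0.1204]
-80 [  16.1  -21.2 -179.7] [0.6064 0.2722 0.1279]
-100 [  23.3  -21.2 -161.4] [0.6002 0.2939 0.1361]
-120 [  30.5  -18.6 -142.1] [0.5865 0.3121 0.1438]
-140 [  36.8  -13.8 -121. ] [0.5667 0.3247 0.1502]
-160 [ 41.2  -7.4 -97.7] [0.5431 0.3299 0.1544]
-180 [ 42.9  -0.2 -72.6] [0.5185 0.3268 0.156 ]
```

```bash
cat >> plan.py <<'E'
B=np.array([.531,.283])
def rows(psis,zs,back=.006):
    """slides from the present pose; psis are turns (deg) about tool x relative to now"""
    from plant import arm
    o=arm.get_obs();R0=Ro.from_euler('xyz',o['tcp_rot'],degrees=True).as_matrix();out=[]
    for p,z in zip(psis,zs):
        R=R0@Ro.from_euler('x',p,degrees=True).as_matrix();t=tilt(R);a=np.radians(t[2])
        M=np.array([B[0]-back*np.cos(a),B[1]-back*np.sin(a),z])
        T=target(R,M);out.append((toolslides([T],o)[0],round(np.radians(p),3),np.round(t,1).tolist()))
    for r in out:print(*r)
E
python3 -c "
from plan import *
rows([-40,-40],[.15,.12])"
```

```text
[133, 126, -62] -0.698 [4.4, -13.5, 144.4]
[161, 126, -51] -0.698 [4.4, -13.5, 144.4]
```

```bash
python3 -m crank '{"hand":[0,0,0,0,0,0,0],"slide":[[20,25,-12],[45,50,-25],[75,75,-37],[105,100,-50],[133,126,-62],[161,126,-51],[161,126,-51]],"yaw":[-0.12,-0.24,-0.36,-0.48,-0.6,-0.698,-0.698]}'
python3 -c "
from plan import *
from plant import arm,snapshot
import cv2
o=arm.get_obs();print(o['q'].round(1))
cv2.imwrite('pics/w5.png',snapshot('wrist'))
R0=Ro.from_euler('xyz',o['tcp_rot'],degrees=True).as_matrix()
print('mouth',o['position']+R0@(g['R']@np.array([.08,0,-.017])+g['p']),tilt(R0))
rows([0,-10,-20],[.09,.084,.082])"
```

```text
clock: 16.15
position: [0.5928, 0.2284, 0.1505]
tcp_rot: [141.4, 68.5, 108.6]
force: [-0.5, 0.5, -1.1]
grip_width: 0.0255
[ 4.5 35.   1.7 62.1 20.9 36.3]
mouth [0.53438866 0.2793929  0.11849926] (np.float64(4.181958984769595), np.float64(-13.331175687162384), np.float64(144.32900004203768))
[28, -7, 9] 0.0 [4.3, -13.4, 144.2]
[34, 4, 10] -0.175 [6.7, -16.1, 153.3]
[36, 15, 8] -0.349 [9.5, -18.4, 162.2]
```

View pics/w5.png

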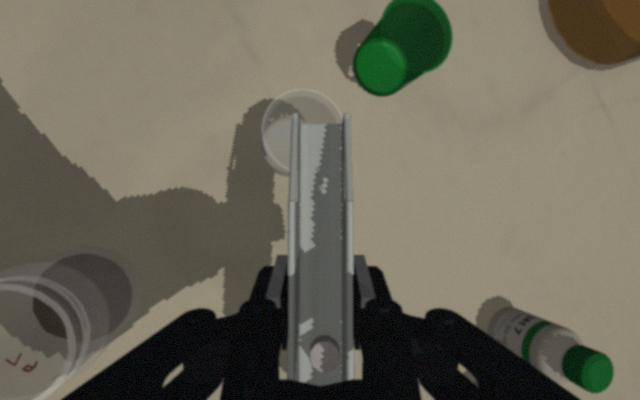

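```bash
python3 -c "
from plan import *
from plant import arm
o=arm.get_obs();print(wray(o,302,130,.068),wproj(o,[.531,.283,.068]))
R0=Ro.from_euler('xyz',o['tcp_rot'],degrees=True).as_matrix()
M=o['position']+R0@(g['R']@np.array([.08,0,-.014])+g['p']);print(wproj(o,M),o['position'])
"
```

```text
[0.53036119 0.28295762 0.068     ] [302.61266672 130.80613296]
[321.23738995 120.43420253] [0.5938558  0.22846525 0.1524538 ]
```

```bash
python3 -m crank '{"hand":[0,0,0,0],"slide":[[20,-5,7],[30,-3,9],[34,4,10],[36,15,8]],"yaw":[0,-0.05,-0.175,-0.349]}'
python3 -c "
from plan import *
from plant import arm
o=arm.get_obs();print(o['q'].round(1))
rows([-10,-20,-30,-40,-50,-60,-70,-80],[.081]*8,.007)"
```

```text
clock: 16.7
position: [0.6064, 0.2492, 0.1225]
tcp_rot: [120.1, 68.5, 107.5]
force: [-0.1, -0.5, -1.7]
grip_width: 0.0247
[ 6.2 37.8  2.2 58.9 21.  18. ]
[3, 11, -1] -0.175 [12.9, -20.2, 171.4]
[4, 23, -4] -0.349 [16.3, -21.2, -179.7]
[4, 34, -9] -0.524 [19.9, -21.5, -170.6]
[4, 44, -16] -0.698 [23.5, -21.2, -161.4]
[5, 53, -24] -0.873 [27.2, -20.1, -151.9]
[5, 60, -34] -1.047 [30.7, -18.5, -142.1]
[6, 66, -45] -1.222 [34.0, -16.3, -131.8]
[6, 69, -57] -1.396 [36.9, -13.6, -120.9]
```

```bash
python3 -m crank '{"hand":[0,0,0,0,0,0,0,0],"slide":[[3,11,-1],[4,23,-4],[4,34,-9],[4,44,-16],[5,53,-24],[5,60,-34],[6,66,-45],[6,69,-57]],"yaw":[-0.175,-0.349,-0.524,-0.698,-0.873,-1.047,-1.222,-1.396]}'
python3 -c "
from plan import *
from plant import arm,snapshot
import cv2
o=arm.get_obs();print(o['q'].round(1))
cv2.imwrite('pics/w6.png',snapshot('wrist'))
R0=Ro.from_euler('xyz',o['tcp_rot'],degrees=True).as_matrix()
print('mouth',o['position']+R0@(g['R']@np.array([.08,0,-.017])+g['p']),tilt(R0))
rows([-10,-15],[.081]*2,.007)"
```

```text
clock: 17.7
position: [0.567, 0.3258, 0.1499]
tcp_rot: [40.0, 68.5, 107.4]
force: [0.2, -0.1, -0.4]
grip_width: 0.025
[ 13.5  34.1  -0.1  57.3  21.4 -54.2]
mouth [0.53475196 0.28929464 0.08151809] (np.float64(36.982927141356434), np.float64(-13.576239626284972), np.float64(-120.83236266182482))
[1, 11, -1] -0.175 [39.6, -10.4, -108.8]
[1, 18, -3] -0.262 [40.6, -8.7, -102.9]
```

View pics/w6.png

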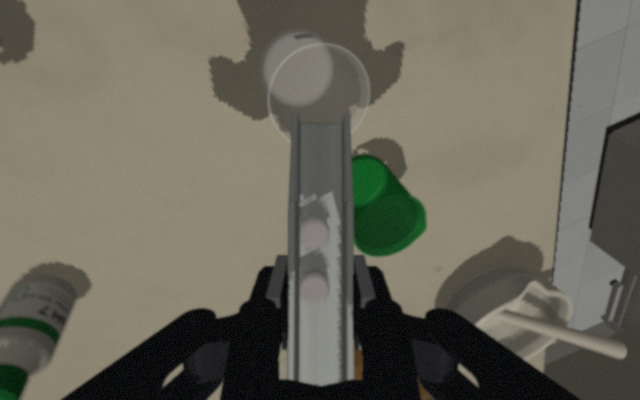

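Both pellets are on their way down, at (314,234) and (315,287), with the mouth over the beaker opening centred at about (319,92). I'll tilt a little more and hold.

```bash
python3 -m crank '{"hand":[0,0,0,0,0,0],"slide":[[1,6,0],[1,11,-1],[1,18,-3],[1,18,-3],[1,18,-3],[1,18,-3]],"yaw":[-0.09,-0.175,-0.262,-0.262,-0.262,-0.262]}'
python3 -c "
from plan import *
from plant import arm,snapshot
import cv2
cv2.imwrite('pics/w7.png',np.hstack([snapshot('wrist')[:,120:520],snapshot('side')[180:380,210:410].repeat(2,0).repeat(2,1)]))"
```

```text
clock: 18.5
position: [0.5492, 0.33, 0.1508]
tcp_rot: [25.5, 68.5, 107.6]
force: [0.2, 0.1, -1.0]
grip_width: 0.0247
```

View pics/w7.png

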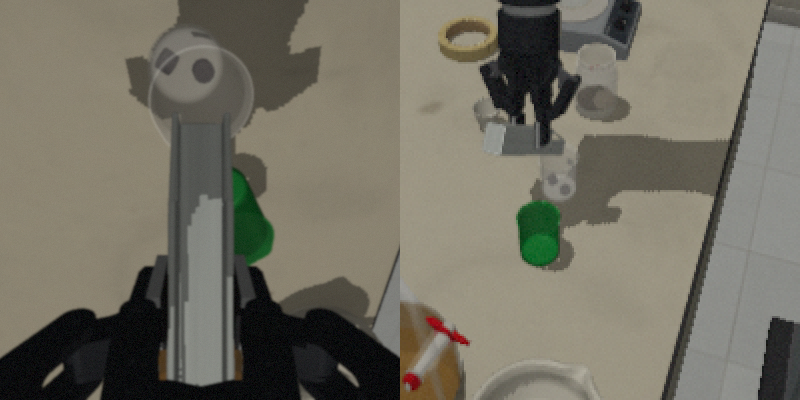

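```bash
python3 -c "
from plan import *
print(toolslides([(.549,.33,.21),(.549,.33,.27),(.53,.28,.29),(.51,.23,.29),(.49,.18,.29),(.47,.13,.29),(.46,.08,.29),(.455,.02,.29)]))"
```

```text
[[-55, 9, 20], [-111, 19, 39], [-145, 35, -3], [-160, 50, -53], [-176, 64, -103], [-191, 78, -152], [-207, 83, -201], [-227, 81, -257]]
```

```bash
python3 -m crank '{"hand":[0,0,0,0,0,0,0,0],"slide":[[-55,9,20],[-111,19,39],[-145,35,-3],[-160,50,-53],[-176,64,-103],[-191,78,-152],[-207,83,-201],[-227,81,-257]],"yaw":[0,0,0.17,0.34,0.51,0.68,0.85,1.02]}'
python3 -c "
from plan import *
print(toolslides([(.45,.02,.28),(.45,-.04,.28),(.45,-.1,.28),(.45,-.15,.27),(.455,-.2,.25),(.455,-.238,.2),(.455,-.238,.15),(.455,-.238,.12)]))"
```

```text
clock: 19.6
position: [0.4545, 0.0191, 0.29]
tcp_rot: [84.1, 68.5, 107.6]
force: [0.9, -0.0, -2.3]
grip_width: 0.025
[[10, -1, -4], [-11, -52, -28], [-32, -103, -51], [-40, -149, -71], [-39, -201, -87], [-6, -252, -104], [41, -270, -106], [68, -281, -107]]
```

```bash
python3 -m crank '{"hand":[0,0,0,0,0,0,0,0],"slide":[[10,-1,-4],[-11,-52,-28],[-32,-103,-51],[-40,-149,-71],[-39,-201,-87],[-6,-252,-104],[41,-270,-106],[68,-281,-107]],"yaw":[0.18,0.36,0.54,0.72,0.9,1.08,1.26,1.44]}'
python3 -m crank '{"hand":[0,0,0],"slide":[[0,0,0],[0,0,0],[0,0,0]],"yaw":[0.17,0.234,0.234]}'
python3 -c "
from plan import *
from plant import arm,snapshot
import cv2
o=arm.get_obs();print(o['position'],o['tcp_rot'])
R0=Ro.from_euler('xyz',o['tcp_rot'],degrees=True).as_matrix();print(tilt(R0))
cv2.imwrite('pics/w8.png',np.hstack([snapshot('wrist')[:,120:520],snapshot('side')[100:300,260:460].repeat(2,0).repeat(2,1)]))
print(toolslides([(.455,-.238,.07),(.455,-.238,.04),(.455,-.238,.03),(.455,-.238,.028)]))"
```

```text
clock: 20.6
position: [0.4563, -0.237, 0.1172]
tcp_rot: [166.9, 68.4, 107.8]
force: [-0.4, -0.3, -0.6]
grip_width: 0.0251
clock: 20.98
position: [0.4573, -0.2372, 0.1197]
tcp_rot: [179.8, 68.5, 107.7]
force: [0.2, 0.6, -2.5]
grip_width: 0.0252
[ 0.45729733 -0.23715155  0.11965506] [179.75693629  68.51850445 107.68448421]
(np.float64(-0.0809650303615613), np.float64(-0.19872673321405776), np.float64(108.09010683504255))
[[46, -3, 18], [74, -3, 29], [84, -3, 33], [85, -3, 34]]
```

View pics/w8.png

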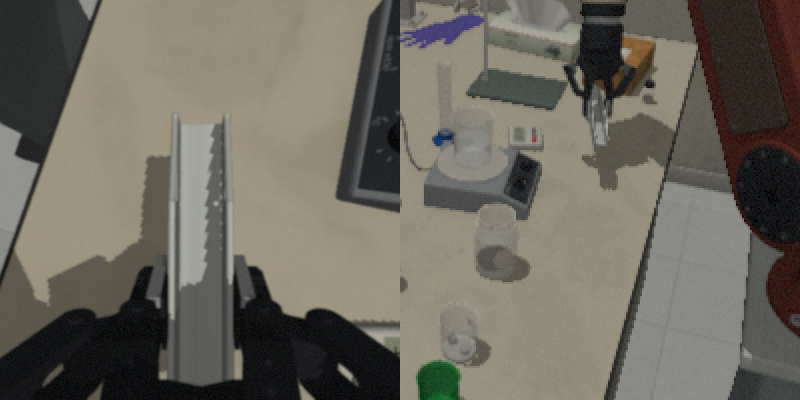

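```bash
python3 -m crank '{"hand":[0,0,0,0,0],"slide":[[46,-3,18],[70,-3,28],[80,-3,32],[84,-3,33],[84,-3,33]],"yaw":[0,0,0,0,0]}'
python3 -m crank '{"hand":[0,0],"slide":[[2,0,1],[2,0,1]],"yaw":[0,0]}'
```

```text
clock: 21.7
position: [0.4547, -0.2381, 0.0301]
tcp_rot: [179.7, 68.6, 107.7]
force: [-0.4, -0.2, -1.0]
grip_width: 0.0251
clock: 21.95
position: [0.4547, -0.2382, 0.0277]
tcp_rot: [179.7, 68.5, 107.7]
force: [-0.5, -0.1, -1.5]
grip_width: 0.0245
```

```bash
python3 -m crank '{"hand":[0,0],"slide":[[1,0,0],[1,0,0]],"yaw":[0,0]}'; python3 -m crank '{"hand":[0,0],"slide":[[1,0,0],[1,0,0]],"yaw":[0,0]}'
```

```text
clock: 22.2
position: [0.4546, -0.2381, 0.0274]
tcp_rot: [179.7, 68.6, 107.6]
force: [-0.9, -1.2, 7.1]
grip_width: 0.025
clock: 22.45
position: [0.4547, -0.2381, 0.0273]
tcp_rot: [179.7, 68.6, 107.6]
force: [-1.9, -1.8, 17.5]
grip_width: 0.0249
```

Contact made. Backing off 1 mm, then opening and retreating along the tool axis.

```bash
python3 -m crank '{"hand":[0,0],"slide":[[-1,0,0],[-1,0,0]],"yaw":[0,0]}'; python3 -m crank '{"hand":[60,60,60,60],"slide":[[0,0,0],[0,0,0],[0,0,0],[0,0,0]],"yaw":[0,0,0,0]}' 20; python3 -m crank '{"hand":[60,60,60,60,60,60],"slide":[[-15,0,0],[-40,0,0],[-80,0,0],[-120,0,0],[-170,0,0],[-170,0,0]],"yaw":[0,0,0,0,0,0]}'
python3 -c "
from plan import *
from plant import arm,snapshot
import cv2
cv2.imwrite('pics/w9.png',np.hstack([snapshot('wrist')[:,120:520],snapshot('side')[100:300,260:460].repeat(2,0).repeat(2,1)]))
cv2.imwrite('pics/s9.png',snapshot('scene')[140:340,200:420].repeat(3,0).repeat(3,1))"
```

```text
clock: 22.7
position: [0.4547, -0.2382, 0.0274]
tcp_rot: [179.7, 68.6, 107.6]
force: [-0.6, -2.0, 10.4]
grip_width: 0.0248
clock: 23.2
position: [0.4543, -0.2376, 0.0262]
tcp_rot: [179.8, 68.5, 107.7]
force: [-0.1, -0.0, 0.0]
grip_width: 0.06
clock: 23.95
position: [0.4748, -0.2996, 0.1886]
tcp_rot: [179.3, 68.9, 107.2]
force: [0.9, 0.5, -0.2]
grip_width: 0.0602
```

View pics/w9.png

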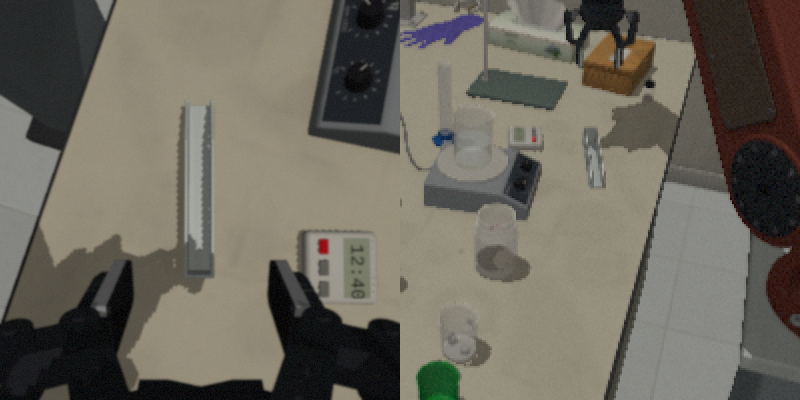

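View pics/s9.png

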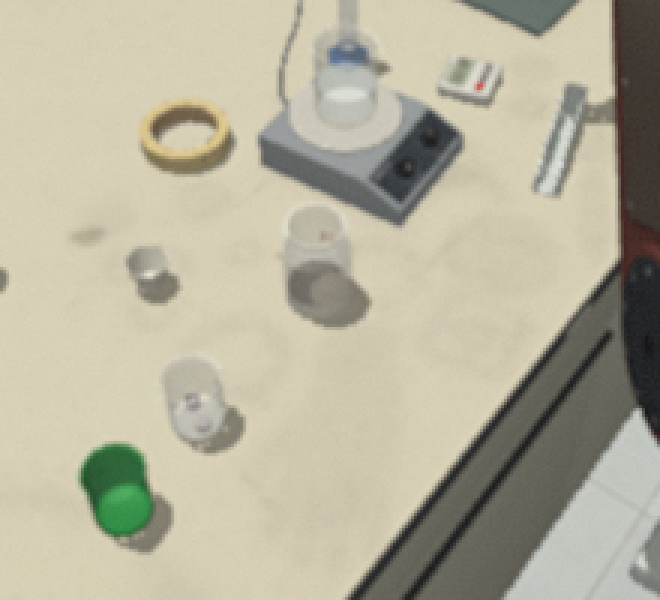

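The chute is upright, empty and free on the bench. The beaker is standing with both pellets in it, and the gripper is clear of everything.

```bash
python3 -c "
from plant import order
print(order.sign_off())"
```

```text
the job is handed in; nothing more can be done
None
```

The job is done and handed in at about 24 s of the 58 s allowed: both pellets are in the clear glass beaker, and the empty chute is back on the bench.

- **How it was tilted:** The moves only allow turning about the tool's own axis. I first tipped the tool about 22° by pushing the arm against its reach limit high above the cart. I gripped the level chute with the tool tipped. Turning the tool about 155° at the beaker then tilted the chute to about 40°, with its mouth about 13 mm above the rim.
- **Setting down:** I turned the chute back to level and set it down upright at its original spot. The set-down pressed on the bench with up to about 18 N. I then opened the fingers and pulled back about 16 cm.
- **Last checks:** The side and scene pictures show the beaker standing with two dark pellets at its bottom, and the chute upright and empty. The stirrer beaker, jar, crucible and green look-alike were in place. The force on the tool was about zero after letting go. No check failed or disagreed.

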